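Set the bench pin in its holder, sloping side up

ROBOT

A 6-joint arm with a two-finger parallel gripper is mounted at the origin on the work surface. World frame = base frame: x ahead of the robot, y to its left, z up, the work surface at z = 0. Lengths are in mm, angles in rad, forces in N, time in s.
With the tool pointing down it reaches from about 350 to 975 mm from the base axis. Payload 7.1 kg.
Tool frame: the origin (TCP) lies midway between the tips of the shut fingers; the grasp point (between the pads) lies ctrl.grip_point_offset behind it (ctrl.grip_point_offset is the distance from the TCP to the grasp point, in mm); z points along the fingers, y is the line along which they close (so a half turn about z gives the same grasp; the last joint's range is limited). The gripper opens to 88 mm and grips with 3 to 60 N. Pads are 20 mm wide; open, the fingers measure 115 mm over their backs; the gripper's body (75 mm by 178 mm) begins 61 mm behind the grasp point.
Start: joints at [1.209, 0.423, 1.63, -0, 1.089, -0.019], TCP at [210.046, 588.63, 222.675] pointing down, gripper open.
Joint ranges: [-3, 3], [-0.9, 2.11], [0.09, 2.58], [-1.31, 4.45], [0.11, 2.69], [-2.54, 2.54]. Speed limits (rad/s): [2.39, 2.39, 3.01, 3.14, 3.14, 3.14].

INTERFACE

Orientations are given as a rotation vector (axis times angle).
In Python, from workcell import ctrl, get_image, close_job, finder gives the robot as it stands.
- The arm moves only by the tool servo_tool, never from a script. Its argument "deltas" is a list of rows, each a list of 2 entries, a list of its own where there are three numbers: the shift along the tool's x, y, z in mm, then the turn, a rotation vector about the tool's x, y, z in rad. A call has 1 to 5 rows; each row is the pose to reach, as a shift and turn from the pose commanded when the call began, along the tool's axes at that moment; what a row does not reach only later rows make up. A row lasts 1/12 s, in which the tool goes at most 41.7 mm and 7.16 degrees, less where a joint would pass 70% of its speed; a pose out of reach is approached as far as the arm can. A call with a gripper value outside its range is refused whole. "grip" is the closure, from -1 (fully open) to 1 (shut), so that 0 is half open, set as the call begins (left out, the last holds). The fingers move at their own pace and stop on an object; the grip force is fixed at half the most. Time passes only in rows, so rows that repeat a pose let the fingers close. It gives the time, the measured TCP pose, the force, the opening and the grip force at its end, in the units of the state.
- ctrl.get_obs(): the state, without advancing time (a new reading comes with each control period).
- get_image(name): name is "scene" or "top" or "wrist"; returns a dict with "frame" (400x640x3 uint8, blue, green, red), "depth" (400x640 float32, mm along the optical axis (not along the pixel's ray), 0 where there is no reading), "K" (3x3 intrinsics, pixels), "pose" (4x4, takes a point from camera to world coordinates). Camera axes: x right, y down, z forward; pixel columns grow to the right and rows downward; lengths in mm; the calibration is good to about 2 mm. A picture is of the moment at which its call begins.
- close_job(): hands the job in; it is judged then, once.
Trained networks look in a picture, given as the dict that the camera call returned (one of the last four; its "shot" number tells which), for a name from the list of things; names that differ only in an ending like _2 or _b are one class to them, and where a whole thing is asked for, a point or a joint stands for the part that bears it (a point fixed in the world has none). Each returns a list of dicts, best first, with "score" (0 to 1); they miss things now and then, are a little off and sometimes report something else, mostly with a low value. They report only what shows in the picture. A call takes as long as a camera call. They do not tell look-alikes from the thing itself.
- finder.search_frame(query, picture): "rect" ([centre column, centre row, width, height] as shares, 0 to 1, of the picture: columns of its width, rows of its height, round what is visible of it).
- finder.silhouettes(query, picture): "mask" (400x640 bool, what is visible of it) and "rect" ([centre column, centre row, width, height] as shares, 0 to 1, of the picture: columns of its width, rows of its height, round what is visible of it).
The state is a dict: "t": time; "qpos": joint angles; "qvel": joint speeds; "joint_torque": joint torques, N m; "ee_pos": TCP position; "orientation": TCP orientation; "ft_force": force on the tool from outside, world axes, zero at the start; "moment": the same for the moment, N m; "width": finger opening in mm; "grasp_force": force on a finger pad.
Only numpy, scipy, OpenCV 4.12 (cv2) and the standard library are available. Lean on these libraries where they do the work, as an engineer would, in place of code of your own. Each camera call takes 0.05 s, during which the arm holds its last target. There are 200 camera calls.

TASK

Pull the wooden bench pin out of its leaning rack and lay it gently, without dropping it, in the steel-ended holder, sloping side up and flat side down, thick end inside the steel housing and notched end at the front lip, so that it lies flat on the plank between the housing and the lip. Let go of it, and leave the dish, wax tube and hammer where they are.

Things in the scene. Friction and masses are not known exactly. Their poses are not given: they have to be found in the camera images.
- pin: Jeweller's bench pin: pale wooden wedge board, 150 mm long (x), 56 wide (y), 0.11 kg. Origin: centre of the flat face (z = 0); +z is out of the sloping face. Thick end x = +75; 22 mm thick down to x = +5, then sloping to 8 mm at the notched end x = -75. V notch, 28 mm wide, 45 long, in that end. Sides flat and parallel. Starts loose in the rack, thick end down, 55 mm deep; draws out along its -x.
- notch (a point): Point on the pin at its notched end, on the flat face (pin x = -75 mm, y = z = 0; axes as the pin's). At the start this end is up, leaning to the robot's side.
- rack: Fixed dark wooden rack, one slot leaning 35 degrees from upright, mouth facing up and to the rack's -x. Foot 130 x 110 mm, origin centre of its underside, z up. Slot housing 77 mm wide (y), 100 high; slot 61 wide, 25 thick, 55 deep. The pin stands in it with its origin at (-35, 0, 83) mm, its frame turned +55 degrees about the rack's y: sloping face up and to +x.
- holder: Fixed holder, origin centre of its underside, z up. Plank 168 mm long (x), 42 wide (narrower than the pin, so fingers pass beside), top at z = 30. At +x a steel housing open above and to -x: side walls 61 mm apart, x = 24 to 84, end wall inner face x = 78, tops at z = 44, floor level with the plank. At -x (robot's side) a steel lip, inner face x = -78, top z = 36.
- seat (a point): Point on the holder's plank top (0, 0, 30 mm in the holder's frame; same axes), centre of the pocket. The pin lies right when its origin is here and its axes are along these: thick end to +x in the housing, notched end at the lip, sloping face up.
- dish: White ceramic bowl, 90 mm across, 30 mm high; bystander, origin at the centre of its underside.
- wax_tube: Upright green wax tube, 60 mm across, 70 mm high; bystander, origin at the centre of its underside.
- hammer: Small hammer lying down, 200 mm long; bystander, origin on its underside.
Mind the look-alikes: they are no part of the job. Several things look just like the rack: the one meant starts farthest to the robot's left.

How it is judged:
By the outcome, as a careful person would: the job done as asked, in the order asked, and still so for the second after the job is handed in, with the robot touching nothing.
It also fails if it takes over 40 s, if anything falls off the work surface, if the arm or the gripper's body presses on something with over 40 N, if the wrist force passes 120 N, or if a joint passes its speed limit or range.

## Working session

There is one attempt and no reset: what is moved stays moved. The work goes in short steps, Python scripts to look and compute and a tool call to move; the robot and the scene stay as the last step left them, time stands still between calls to the robot, and variables do not carry over. Pictures are saved under pics/ and viewed, at most 13 in all, crops included, and the job is handed in when it is done.

Besides the shell and the picture viewer there is one more tool, called after "Emit:" as name(argument=value, ...), one argument or row to a line, values as JSON. servo_tool: Moves the arm, as the interface text tells. Its arguments: {"type":"object","properties":{"deltas":{"type":"array","items":{"type":"array"}},"grip":{"type":"number"}},"required":["deltas"]}

```bash
ls; mkdir -p pics; cat > h.py <<'E'
import numpy as np, cv2
from scipy.spatial.transform import Rotation as R
from workcell import ctrl, get_image, close_job, finder
np.set_printoptions(precision=2, suppress=True)
def cloud(p, mask=None):
    d=p["depth"]; m=d>0
    if mask is not None: m&=mask
    v,u=np.nonzero(m); z=d[v,u]; K=p["K"]
    c=np.stack([(u-K[0,2])*z/K[0,0],(v-K[1,2])*z/K[1,1],z],1)
    return c@p["pose"][:3,:3].T+p["pose"][:3,3], u, v
E
python3 - <<'E'
from h import *
o=ctrl.get_obs(); print(o, ctrl.grip_point_offset)
ims=[]
for n in("scene","top"):
    p=get_image(n); ims.append(p["frame"]); print(n,p["pose"][:3,3])
    for q in("pin","rack","holder","dish","wax_tube","hammer"):
        for r in finder.silhouettes(q,p):
            if r["score"]<.3: continue
            w,u,v=cloud(p,r["mask"]); 
            print(q,round(r["score"],2),np.array(r["rect"])*[640,400,640,400],np.median(w,0),w.min(0),w.max(0))
cv2.imwrite("pics/s.png",ims[0]);cv2.imwrite("pics/t.png",ims[1])
E
```

```text
pics
{'t': 0.0, 'qpos': array([ 1.21,  0.42,  1.63,  0.  ,  1.09, -0.02]), 'qvel': array([ 0.,  0., -0.,  0., -0.,  0.]), 'joint_torque': array([  0.  , -54.46, -27.37,   0.06,   0.02,  -0.  ]), 'ee_pos': array([209.86, 588.14, 221.9 ]), 'orientation': array([-0.54, -3.1 ,  0.  ]), 'ft_force': array([0.27, 0.5 , 0.39]), 'moment': array([0.01, 0.03, 0.  ]), 'grasp_force': 0.0, 'width': 88.06708072730353} 18.700000000000003
scene [1332.57 -602.46 1164.27]
pin 0.74 [285.31 207.44  30.02  43.28] [ 512.66 -160.91  109.91] [ 383.67 -195.58   -4.16] [549.25 -81.14 148.65]
pin 0.5 [380.48 192.2   46.02  45.6 ] [581.4  133.87  28.11] [428.59  63.24  -5.71] [636.12 205.29  49.6 ]
rack 0.66 [232.77 209.56  55.49  45.52] [ 372.68 -277.71   28.8 ] [ 289.87 -330.57   -6.47] [ 422.53 -210.38   90.1 ]
rack 0.63 [297.28 234.68  56.32  48.6 ] [ 572.01 -166.64   12.47] [ 470.66 -218.19   -5.74] [621.31 -79.84  87.84]
rack 0.59 [242.3  282.24  62.02  53.52] [ 607.65 -371.4    31.45] [ 502.54 -440.64   -3.47] [ 667.94 -294.23   88.89]
holder 0.92 [382.4  193.36  44.42  46.32] [581.58 134.35  27.85] [458.
[... 750 characters left out ...]
.71 106.06]
rack 0.57 [410.11 286.4   52.61  57.6 ] [ 353.91 -259.79   13.39] [ 277.5  -328.62   -4.96] [ 415.98 -204.16   88.37]
holder 0.61 [241.28 207.64  57.6   70.48] [570.81 140.91  28.74] [455.91  64.62  -5.45] [628.69 198.07  49.27]
dish 0.84 [285.7  136.2   43.39  35.6 ] [709.09  18.17  14.38] [666.16 -25.73  -2.53] [750.55  59.61  35.12]
wax_tube 0.91 [393.09 108.24  29.82  29.32] [ 762.14 -233.86   67.47] [ 735.02 -274.96   -9.06] [ 813.34 -204.8    74.61]
hammer 0.7 [394.18 107.32  31.3   32.2 ] [ 761.75 -232.57   67.5 ] [ 735.02 -263.27   -3.98] [ 811.87 -204.8    74.61]
hammer 0.6 [194.88 111.6   42.5   84.8 ] [737.59 238.29  22.8 ] [670.44 196.87  -2.45] [870.76 283.73  31.07]
```

```bash
python3 - <<'E'
import cv2
t=cv2.imread("pics/t.png"); cv2.imwrite("pics/t2.png",cv2.resize(t[70:340,170:500],None,fx=2.2,fy=2.2,interpolation=cv2.INTER_CUBIC)[:600,:800])
s=cv2.imread("pics/s.png"); cv2.imwrite("pics/s2.png",cv2.resize(s[160:320,190:450],None,fx=3,fy=3,interpolation=cv2.INTER_CUBIC))
E
```

```text
(no output)
```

View pics/t2.png

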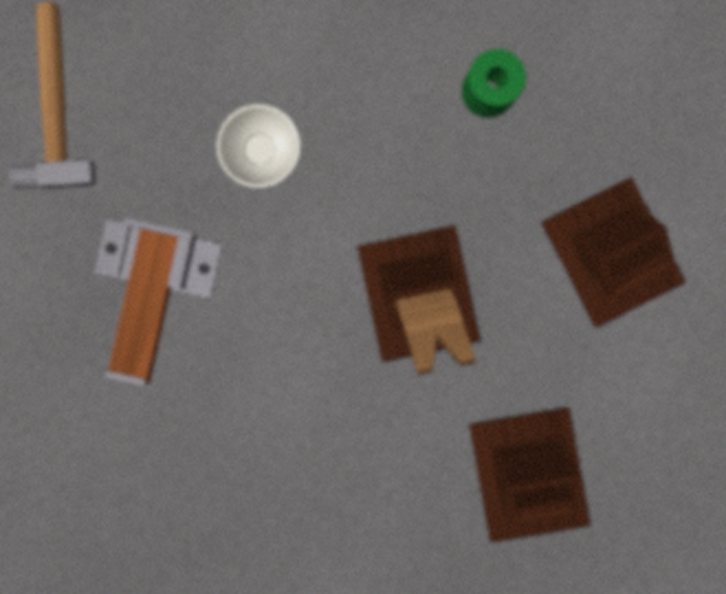

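View pics/s2.png

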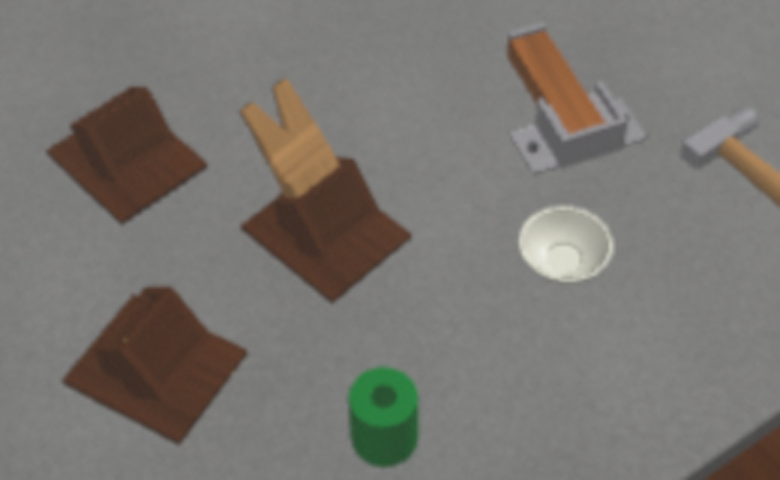

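Top crop: the candidates for the rack are at image px (360,203) with the pin in it, (449,185) empty and (410,286) empty. The leftmost one (highest y) holds the pin, so I take that one. The holder is at (241,208), with its housing on the far side and its lip toward the robot.

```bash
cat >> h.py <<'E'
def onplane(p,u,v,z):
    K=p["K"]; r=np.stack([(u-K[0,2])/K[0,0],(v-K[1,2])/K[1,1],np.ones(len(u))],1)@p["pose"][:3,:3].T
    o=p["pose"][:3,3]; return (o+r*((z-o[2])/r[:,2])[:,None])
def rect(p,m,z):
    m=cv2.morphologyEx(m.astype(np.uint8),cv2.MORPH_OPEN,np.ones((3,3)))
    n,l,s,_=cv2.connectedComponentsWithStats(m); k=1+np.argmax(s[1:,4]); v,u=np.nonzero(l==k)
    w=onplane(p,u.astype(float),v.astype(float),z)
    c,sz,a=cv2.minAreaRect(w[:,:2].astype(np.float32)); return np.array(c),np.array(sz),a
def best(q,p,near):
    b=None
    for r in finder.silhouettes(q,p):
        w,_,_=cloud(p,r["mask"])
        if r["score"]>.3 and np.linalg.norm(np.median(w,0)[:2]-near)<60: return r["mask"]
E
python3 - <<'E'
from h import *
p=get_image("top"); hsv=cv2.cvtColor(p["frame"],cv2.COLOR_BGR2HSV); H,S,V=[hsv[...,i].astype(int) for i in range(3)]
for (u,v) in((241,208),(365,215),(350,215),(380,230),(240,180)): print((u,v),hsv[v,u])
box=np.zeros(H.shape,bool)
def B(a,b,c,d):
    m=np.zeros(H.shape,bool); m[c:d,a:b]=1; return m
print("plank",rect(p,B(200,280,160,250)&(S>110)&(H<25),30))
print("rack ",rect(p,B(325,395,165,245)&(S>80)&(H<25)&(V<90),10))
m=best("pin",p,(508,-158)); w,u,v=cloud(p,m)
w=w[w[:,2]>75]; print("pin",len(w),w.mean(0))
c=w.mean(0); 
# notch tips: lowest x
E
```

```text
(241, 208) [ 11 171 140]
(365, 215) [ 14 134 141]
(350, 215) [ 11 158  68]
(380, 230) [ 14 139 128]
(240, 180) [ 13 171 146]
plank (array([541.13, 142.07]), array([ 44.35, 153.46]), 76.2563705444336)
rack  (array([ 545.5 , -151.66]), array([126.79, 107.48]), 10.827051162719727)
pin 837 [ 507.42 -159.1   114.  ]
```

```bash
cat >> h.py <<'E'
def frame(yaw,a):  # tool orientation: y = frame y, z = (-sin a,0,-cos a) in the yawed frame (degrees)
    a=np.radians(a); M=np.array([[-np.cos(a),0,-np.sin(a)],[0,1,0],[np.sin(a),0,-np.cos(a)]])
    return R.from_euler("z",yaw,degrees=True).as_matrix()@M
def go(p,M):  # p: TCP target
    o=ctrl.get_obs(); R0=R.from_rotvec(o["orientation"]).as_matrix()
    print("t",o["t"],"q",o["qpos"],"tcp",o["ee_pos"],"w",o["width"])
    d=R0.T@(np.array(p)-o["ee_pos"]); t=R.from_matrix(R0.T@M).as_rotvec()
    print("delta",d.round(1).tolist(),t.round(3).tolist(),"rows",round(max(np.linalg.norm(d)/41.7,np.degrees(np.linalg.norm(t))/7.16),1))
def gp(p,M): return np.array(p)+M[:,2]*ctrl.grip_point_offset  # grasp point -> TCP
E
python3 - <<'E'
from h import *
p=get_image("wrist"); o=ctrl.get_obs(); R0=R.from_rotvec(o["orientation"]).as_matrix()
print("cam in tool",R0.T@(p["pose"][:3,3]-o["ee_pos"]),R0.T@p["pose"][:3,:3],p["K"][0,0])
go([480,157,300],frame(-13.7,0))
E
```

```text
cam in tool [  64.75   -0.1  -161.6 ] [[ 0.   -0.97 -0.24]
 [ 1.    0.   -0.  ]
 [ 0.   -0.24  0.97]] 326.61540147072
t 0.85 q [ 1.21  0.42  1.63  0.    1.09 -0.02] tcp [210.06 588.66 222.71] w 87.58541286122747
delta [-399.3, -315.8, -77.3] [0.0, -0.0, -0.104] rows 12.3
```

Emit:
servo_tool(
  deltas=[
    [[-133,-105,-26],[0,0,0]],
    [[-133,-105,-26],[0,0,0]],
    [[-133,-105,-26],[0,0,0]],
    [[-133,-105,-26],[0,0,0]],
    [[-133,-105,-26],[0,0,0]],
  ],
  grip=-1,
)

```text
t: 1.27
ee_pos: [302.3, 440.8, 249.6]
orientation: [0.54, 3.093, -0.001]
ft_force: [-0.1, -0.3, -0.2]
width: 87.6
grasp_force: 0.0
```

Emit:
servo_tool(
  deltas=[
    [[-133,-105,-26],[0,0,0]],
    [[-133,-105,-26],[0,0,0]],
    [[-133,-105,-26],[0,0,0]],
    [[-133,-105,-26],[0,0,0]],
    [[-133,-105,-26],[0,0,0]],
  ],
)

```text
t: 1.68
ee_pos: [392.7, 297.7, 275.9]
orientation: [0.541, 3.092, 0.0]
ft_force: [-0.4, 0.0, 0.3]
width: 87.9
grasp_force: 0.0
```

Emit:
servo_tool(
  deltas=[
    [[-133,-105,-26],[0,0,-0.1]],
    [[-133,-105,-26],[0,0,-0.1]],
    [[-133,-105,-26],[0,0,-0.1]],
    [[-133,-105,-26],[0,0,-0.1]],
    [[-133,-105,-26],[0,0,-0.1]],
  ],
)

```text
t: 2.1
ee_pos: [483.2, 154.3, 302.0]
orientation: [0.386, 3.114, -0.0]
ft_force: [-1.3, 0.0, 0.4]
width: 87.8
grasp_force: 0.0
```

```bash
python3 - <<'E'
from h import *
p=get_image("wrist"); np.savez("w1.npz",**{k:p[k] for k in("frame","depth","K","pose")}); cv2.imwrite("pics/w1.png",p["frame"])
go([480,157,300],frame(-13.7,0))
hsv=cv2.cvtColor(p["frame"],cv2.COLOR_BGR2HSV).astype(int)
print("plank",rect(p,(hsv[...,1]>110)&(hsv[...,0]<25),30))
E
```

```text
t 2.15 q [ 0.29  0.16  1.81 -0.    1.18 -1.03] tcp [482.1  155.6  301.45] w 87.97710680945568
delta [2.4, 0.8, 1.4] [0.001, 0.002, -0.008] rows 0.1
plank (array([807.22, 312.5 ]), array([551.9 ,  86.15]), 75.86414337158203)
```

View pics/w1.png

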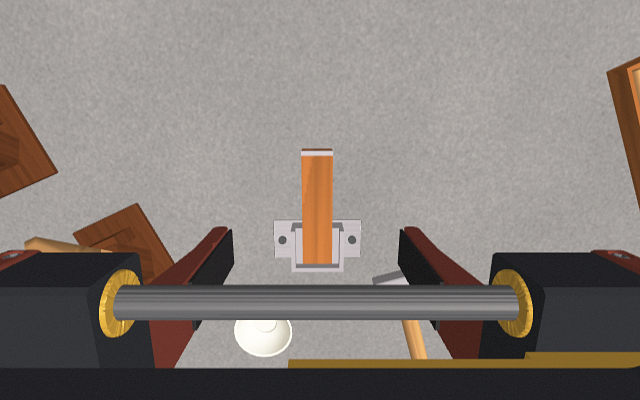

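Wrist view: the lip is at the top (317,152), the housing is at (318,245) in front of the fingers, and the plank is upright in the image at columns 302-333. The dish and hammer are below the gripper.

```bash
python3 - <<'E'
from h import *
p=dict(np.load("w1.npz"))
hsv=cv2.cvtColor(p["frame"],cv2.COLOR_BGR2HSV).astype(int); f=p["frame"].astype(int)
m=np.zeros(f.shape[:2],bool); m[140:275,270:365]=1
print("plank",rect(p,m&(hsv[...,1]>100)&(hsv[...,0]<25),30))
e=cv2.resize(p["frame"][140:280,265:370],None,fx=5,fy=4.25,interpolation=cv2.INTER_CUBIC); cv2.imwrite("pics/w1c.png",e)
w,u,v=cloud(p,m)
for z0,z1 in((26,33),(34,38),(40,48)):
    k=(w[:,2]>z0)&(w[:,2]<z1); print(z0,k.sum(),w[k].mean(0) if k.any() else 0)
Rh=R.from_euler("z",-13.7,degrees=True).as_matrix()
h=(w-[541,142,0])@Rh
k=(h[:,2]>38)&(h[:,2]<50); print("walls",np.percentile(h[k],[1,5,50,95,99],axis=0))
E
```

```text
plank (array([543.87, 140.78]), array([ 41.99, 154.09]), 76.3133316040039)
26 3863 [547.01 140.01  29.52]
34 208 [511.12 147.24  35.72]
40 605 [605.44 126.43  43.36]
walls [[ 26.37 -36.99  38.66]
 [ 30.44 -36.08  39.39]
 [ 75.65   0.56  43.32]
 [ 85.65  35.    44.87]
 [ 86.27  35.49  45.32]]
```

View pics/w1c.png

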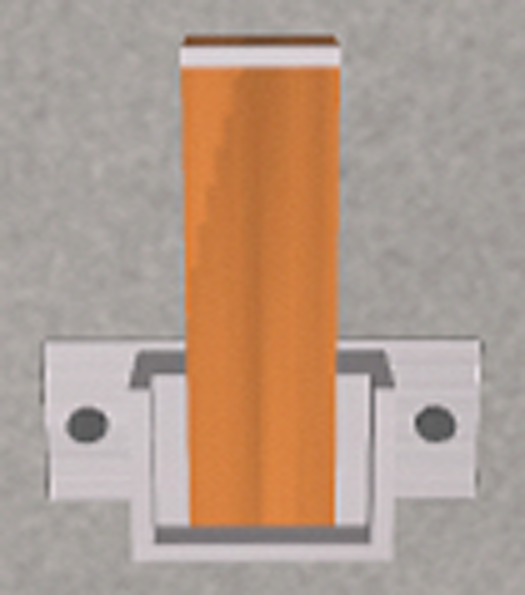

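```bash
python3 - <<'E'
from h import *
go([450,-168,310],frame(10.8,0))
E
```

```text
t 2.15 q [ 0.29  0.16  1.81 -0.    1.18 -1.03] tcp [482.1  155.6  301.45] w 87.97710680945568
delta [-48.1, -321.6, -8.7] [0.0, 0.002, -0.436] rows 7.8
```

Emit:
servo_tool(
  deltas=[
    [[-24,-161,-4],[0,0,0]],
    [[-24,-161,-4],[0,0,0]],
    [[-24,-161,-4],[0,0,0]],
    [[-24,-161,-4],[0,0,0]],
    [[-24,-161,-4],[0,0,0]],
  ],
)

```text
t: 2.57
ee_pos: [463.6, -7.5, 304.6]
orientation: [-0.386, -3.118, 0.002]
ft_force: [0.4, 0.0, 0.1]
width: 87.6
grasp_force: 0.0
```

Emit:
servo_tool(
  deltas=[
    [[-24,-161,-4],[0,0,-0.436]],
    [[-24,-161,-4],[0,0,-0.436]],
    [[-24,-161,-4],[0,0,-0.436]],
    [[-24,-161,-4],[0,0,-0.436]],
    [[-24,-161,-4],[0,0,-0.436]],
  ],
)

```text
t: 2.98
ee_pos: [449.3, -167.4, 308.6]
orientation: [-0.312, 3.126, -0.001]
ft_force: [-0.6, 0.4, -0.2]
width: 87.8
grasp_force: 0.0
```

```bash
python3 - <<'E'
from h import *
p=get_image("wrist"); np.savez("w2.npz",**{k:p[k] for k in("frame","depth","K","pose")})
o=ctrl.get_obs(); print(o["t"],o["qpos"],o["ee_pos"])
out=p["frame"].copy()
for q in("pin","rack"):
    for r in finder.silhouettes(q,p):
        if r["score"]<.3: continue
        w,u,v=cloud(p,r["mask"]); print(q,r["score"],np.array(r["rect"])*[640,400,640,400],np.median(w,0))
        if q=="pin": out[r["mask"]^cv2.erode(r["mask"].astype(np.uint8),np.ones((3,3))).astype(bool)]=(0,0,255)
cv2.imwrite("pics/w2.png",out)
E
```

```text
3.0333 [-0.38  0.11  1.85 -0.    1.18 -2.15] [ 449.31 -168.75  308.62]
pin 0.66 [309.7  227.4   54.98  44.2 ] [ 502.29 -161.09  119.5 ]
rack 0.92 [160.13 225.4   92.48  95.6 ] [ 566.41 -362.94   33.55]
rack 0.71 [313.92 229.56  74.69  86.28] [ 537.09 -156.05    8.96]
rack 0.68 [252.67  75.56  88.   110.88] [ 350.94 -263.22   39.85]
```

View pics/w2.png

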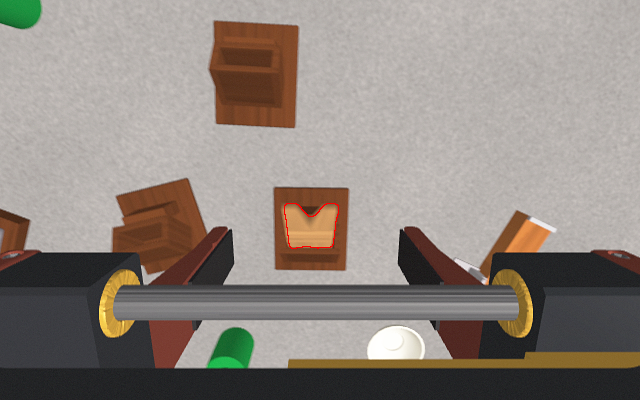

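Wrist view: the pin (red outline) is at (310,227) with its notched end toward the robot, in the rack at (312,229). The other two racks, at (255,75) and (165,225), are empty. I'll refine the pin and rack pose and check the wrist joint ranges for the tilts.

```bash
cat >> h.py <<'E'
Rz=lambda a:R.from_euler("z",a); Ry=lambda a:R.from_euler("y",a)
def wrist(M,q1,s,c):
    W=(Ry(s).inv()*Rz(q1).inv()*R.from_matrix(M)*Rz(c).inv()).as_matrix()
    q5=np.arccos(W[2,2]); q4=np.arctan2(W[1,2],W[0,2]); q6=np.arctan2(W[2,1],-W[2,0]); return np.array([q4,q5,q6])
E
python3 - <<'E'
from h import *
o=ctrl.get_obs(); q=o["qpos"]; M0=R.from_rotvec(o["orientation"])
T=Rz(q[0])*Ry(q[1]+q[2])*Rz(q[3])*Ry(q[4])*Rz(q[5]); rc=(T.inv()*M0).as_rotvec(); print("c",rc); c=rc[2]
for a in(0,15,25,35):
  for s in(1.7,1.96,2.2):
    print("a",a,s,"rack q1-.25",wrist(frame(10.8,a),-.25,s,c),"holder",wrist(frame(-13.7,a-55),.27,s,c))
p=dict(np.load("w2.npz")); hsv=cv2.cvtColor(p["frame"],cv2.COLOR_BGR2HSV).astype(int)
m=np.zeros(hsv.shape[:2],bool); m[180:275,268:355]=1
m&=(hsv[...,1]>80)&(hsv[...,0]<25)
c_,sz,a=rect(p,m,10); print("rack foot",c_,sz,a)
w,u,v=cloud(p,m)
rk=(w-[c_[0],c_[1],0])@R.from_euler("z",10.8,degrees=True).as_matrix()
k=(rk[:,2]>88)&(rk[:,2]<150)
pr=(rk-[-35,0,83])@R.from_euler("y",55,degrees=True).as_matrix()
print("in pin frame"); k=(pr[:,0]>-80)&(pr[:,0]<15)&(pr[:,2]>0)&(pr[:,2]<35)
print(np.percentile(pr[k],[1,5,25,50,75,95,99],axis=0))
for x0 in(-70,-60,-50,-40,-30,-20,-10,0,10): 
    j=k&(abs(pr[:,0]-x0)<5)
    if j.any(): print(x0,j.sum(),"z med",np.median(pr[j,2]),"y",np.percentile(pr[j,1],[2,98]))
E
```

```text
c [ 0.   -0.    1.57]
a 0 1.7 rack q1-.25 [-0.    1.44 -2.01] holder [-0.7   0.67 -0.68]
a 0 1.96 rack q1-.25 [-0.    1.18 -2.01] holder [-0.99  0.5  -0.33]
a 0 2.2 rack q1-.25 [-0.    0.94 -2.01] holder [-1.46  0.41  0.19]
a 15 1.7 rack q1-.25 [-0.11  1.68 -2.01] holder [-0.43  0.86 -0.88]
a 15 1.96 rack q1-.25 [-0.11  1.42 -1.98] holder [-0.56  0.63 -0.69]
a 15 2.2 rack q1-.25 [-0.12  1.18 -1.95] holder [-0.83  0.44 -0.39]
a 25 1.7 rack q1-.25 [-0.19  1.84 -2.02] holder [-0.29  0.99 -0.96]
a 25 1.96 rack q1-.25 [-0.18  1.58 -1.97] holder [-0.37  0.75 -0.85]
a 25 2.2 rack q1-.25 [-0.19  1.34 -1.93] holder [-0.5   0.53 -0.68]
a 35 1.7 rack q1-.25 [-0.27  1.99 -2.05] holder [-0.18  1.14 -1.01]
a 35 1.96 rack q1-.25 [-0.25  1.74 -1.98] holder [-0.22  0.89 -0.95]
a 35 2.2 rack q1-.25 [-0.25  1.51 -1.92] holder [-0.28  0.65 -0.86]
rack foot [ 545.77 -156.67] [128.73 107.34] 10.55960464477539
in pin frame
[[-74.72 -25.71   1.41]
 [-73.87 -23.74   2.95]
 [-59.95 -13.74   9.76]
 [-39.07   0.94  14.23]
 [-18.77  16.72  18.72]
 [  4.72  26.98  22.63]
 [ 11.77  29.05  23.07]]
-70 349 z med 7.27153186683802 y [-25.47  29.03]
-60 210 z med 11.12515999567828 y [-25.22  28.6 ]
-50 224 z med 12.945364496299765 y [-25.22  28.29]
-40 234 z med 14.607162907535107 y [-24.49  27.93]
-30 240 z med 16.382780776937594 y [-25.05  28.12]
-20 182 z med 18.431257427286752 y [-25.26  28.28]
-10 163 z med 20.166826310928197 y [-24.97  28.32]
0 150 z med 21.821773542999033 y [-25.82  28.68]
10 89 z med 22.87632573494503 y [-24.69  27.99]
```

```bash
cat >> h.py <<'E'
RY=10.7; PIN0=np.array([511.1,-161.6,83]); SEAT=np.array([543.5,140.9,30]); HY=-13.7
def pinM(yaw,pitch): return R.from_euler("ZY",[yaw,pitch],degrees=True).as_matrix()
E
python3 - <<'E'
from h import *
M=frame(RY,30); g=PIN0+pinM(RY,55)@[-12,0,9.5]; print("grasp pt",g,"pre",gp(g,M)-90*M[:,2])
go(gp(g,M)-90*M[:,2],M)
E
```

```text
grasp pt [ 511.98 -161.43   98.28] pre [ 547.01 -154.81  160.03]
t 3.1333 q [-0.38  0.1   1.85  0.    1.19 -2.14] tcp [ 449.28 -165.53  308.31] w 87.95631882808802
delta [-98.0, -8.2, 148.3] [-0.0, 0.523, 0.004] rows 4.3
```

Emit:
servo_tool(
  deltas=[
    [[-98,-8,148],[0,0.523,0.004]],
    [[-98,-8,148],[0,0.523,0.004]],
    [[-98,-8,148],[0,0.523,0.004]],
    [[-98,-8,148],[0,0.523,0.004]],
    [[-98,-8,148],[0,0.523,0.004]],
  ],
)

```text
t: 3.55
ee_pos: [546.5, -150.0, 146.5]
orientation: [0.253, -2.585, 0.063]
ft_force: [-2.5, 0.5, -1.7]
width: 87.5
grasp_force: 0.0
```

```bash
python3 - <<'E'
from h import *
p=get_image("wrist"); cv2.imwrite("pics/w3.png",p["frame"]); print(ctrl.get_obs()["ft_force"])
M=frame(RY,30); g=PIN0+pinM(RY,55)@[-12,0,9.5]
go(gp(g,M),M)
hsv=cv2.cvtColor(p["frame"],cv2.COLOR_BGR2HSV).astype(int)
for r in finder.silhouettes("pin",p):
    if r["score"]<.3: continue
    w,u,v=cloud(p,r["mask"]); pr=(w-PIN0)@pinM(RY,55); 
    print(r["score"],np.array(r["rect"])*[640,400,640,400])
    k=(pr[:,0]>-80)&(pr[:,0]<15)&(pr[:,2]>0)&(pr[:,2]<35)
    for x0 in range(-70,20,10):
        j=k&(abs(pr[:,0]-x0)<5)
        if j.any(): print(x0,j.sum(),"z med",np.median(pr[j,2]),"y",np.percentile(pr[j,1],[2,98]))
E
```

```text
[-0.89 -0.5   0.29]
t 3.6 q [-0.19  0.68  1.48 -0.19  1.49 -1.89] tcp [ 546.2  -150.08  148.54] w 87.78550249176523
delta [4.4, -4.8, 80.2] [0.001, -0.018, 0.009] rows 1.9
0.57 [309.76 187.84  93.89 144.08]
-70 1088 z med 9.447160745424984 y [-27.37  27.26]
-60 1041 z med 11.395200895836616 y [-27.29  27.04]
-50 1132 z med 13.16258878565359 y [-27.01  27.  ]
-40 1207 z med 14.881933813831898 y [-26.96  26.95]
-30 1252 z med 16.718023503621104 y [-26.96  26.68]
-20 1122 z med 18.522067641574964 y [-26.9   26.88]
-10 1040 z med 20.270056411998866 y [-26.86  26.82]
0 980 z med 22.03204567043224 y [-26.99  26.67]
10 808 z med 23.08301025013798 y [-27.08  27.  ]
```

View pics/w3.png

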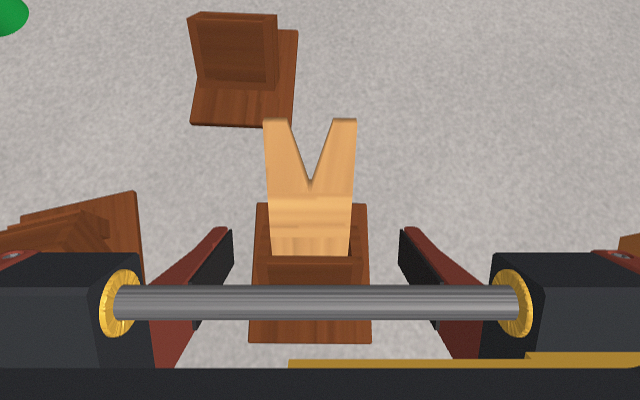

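Wrist view: the pin is centred between the open fingers at column 310 and sits in the slot, with its notch pointing up the image at (310,185). The measured z ended 11 mm lower than I asked for, so I'll go half way and check.

Emit:
servo_tool(
  deltas=[
    [[4,-5,40],[0,-0.018,0.009]],
    [[4,-5,40],[0,-0.018,0.009]],
    [[4,-5,40],[0,-0.018,0.009]],
  ],
)

```text
t: 3.9
ee_pos: [523.5, -163.7, 130.3]
orientation: [0.237, -2.629, 0.069]
ft_force: [0.2, 0.2, 0.2]
width: 87.5
grasp_force: 0.0
```

```bash
sed -i 's/PIN0=np.array(\[511.1,-161.6,83\])/PIN0=np.array([511.8,-161.5,83.5])/' h.py; python3 - <<'E'
from h import *
M=frame(RY,30); g=PIN0+pinM(RY,55)@[-12,0,9.5]
print(ctrl.get_obs()["ft_force"])
go(gp(g,M),M)
E
```

```text
[0.16 0.17 0.24]
t 3.9 q [-0.22  0.66  1.56 -0.2   1.39 -1.89] tcp [ 523.46 -163.69  130.27] w 87.48274801174921
delta [-5.9, 4.5, 51.2] [-0.002, 0.02, -0.008] rows 1.2
```

Emit:
servo_tool(
  deltas=[
    [[-5,4,30],[0,0.019,-0.008]],
    [[-5,4,30],[0,0.019,-0.008]],
    [[-5,4,30],[0,0.019,-0.008]],
    [[-5,4,30],[0,0.019,-0.008]],
    [[-5,4,30],[0,0.019,-0.008]],
  ],
)

```text
t: 4.32
ee_pos: [515.7, -162.9, 101.7]
orientation: [0.246, -2.612, 0.07]
ft_force: [-0.1, -0.1, -0.3]
width: 87.2
grasp_force: 0.0
```

```bash
python3 - <<'E'
from h import *
M=frame(RY,30); g=PIN0+pinM(RY,55)@[-12,0,9.5]
print(ctrl.get_obs()["ft_force"])
go(gp(g,M),M)
E
```

```text
[-0.06 -0.14 -0.25]
t 4.3167 q [-0.21  0.7   1.58 -0.2   1.35 -1.88] tcp [ 515.72 -162.88  101.65] w 87.20088715865167
delta [1.0, 2.2, 22.5] [-0.004, 0.004, -0.0] rows 0.5
```

Emit:
servo_tool(
  deltas=[
    [[1,1.5,22],[0,0.004,0]],
    [[1,1.5,22],[0,0.004,0]],
    [[1,1.5,22],[0,0.004,0]],
    [[1,1.5,22],[0,0.004,0]],
    [[1,1.5,22],[0,0.004,0]],
  ],
)

```text
t: 4.73
ee_pos: [503.2, -163.6, 81.7]
orientation: [0.246, -2.605, 0.069]
ft_force: [0.2, -0.3, -0.1]
width: 87.4
grasp_force: 0.0
```

```bash
python3 - <<'E'
from h import *
M=frame(RY,30); g=PIN0+pinM(RY,55)@[-12,0,9.5]
print(ctrl.get_obs()["ft_force"])
go(gp(g,M),M)
p=get_image("wrist"); np.savez("w4.npz",**{k:p[k] for k in("frame","depth","K","pose")})
go(gp(g,M),M)
for r in finder.silhouettes("pin",p)[:1]:
    w,u,v=cloud(p,r["mask"]); pr=(w-PIN0)@pinM(RY,55)
    k=(pr[:,0]>-80)&(pr[:,0]<15)&(pr[:,2]>0)&(pr[:,2]<35)
    for x0 in range(-70,20,20):
        j=k&(abs(pr[:,0]-x0)<5)
        if j.any(): print(x0,j.sum(),"z med",np.median(pr[j,2]),"y",np.percentile(pr[j,1],[2,98]))
E
```

```text
[ 0.21 -0.34 -0.09]
t 4.7333 q [-0.22  0.71  1.61 -0.21  1.31 -1.87] tcp [ 503.2  -163.64   81.65] w 87.39492450890171
delta [0.1, 0.5, -1.0] [-0.003, -0.003, 0.0] rows 0.0
t 4.7833 q [-0.22  0.71  1.61 -0.21  1.31 -1.87] tcp [ 503.08 -163.62   81.52] w 88.03233967003109
delta [0.1, 0.5, -1.2] [-0.003, -0.003, 0.0] rows 0.0
-70 2959 z med 8.510008595520086 y [-27.25  27.4 ]
-50 2747 z med 12.287129193833215 y [-27.06  27.13]
-30 2817 z med 15.825698827047884 y [-26.81  26.7 ]
-10 1606 z med 19.184025072591375 y [-26.88  26.74]
```

Emit:
servo_tool(
  deltas=[
    [[0,0.5,0],[0,0,0]],
    [[0,0.5,0],[0,0,0]],
    [[0,0.5,0],[0,0,0]],
    [[0,0.5,0],[0,0,0]],
    [[0,0.5,0],[0,0,0]],
  ],
  grip=1,
)

```text
t: 5.25
ee_pos: [502.1, -163.0, 80.8]
orientation: [0.246, -2.604, 0.068]
ft_force: [-0.2, 0.6, -0.2]
width: 58.2
grasp_force: 0.0
```

Emit:
servo_tool(
  deltas=[
    [[0,0,0],[0,0,0]],
    [[0,0,0],[0,0,0]],
    [[0,0,0],[0,0,0]],
  ],
)

```text
t: 5.5
ee_pos: [502.0, -162.9, 80.8]
orientation: [0.246, -2.604, 0.068]
ft_force: [-0.4, 0.1, -0.1]
width: 55.8
grasp_force: 30.0
```

```bash
python3 - <<'E'
from h import *
o=ctrl.get_obs(); R0=R.from_rotvec(o["orientation"]).as_matrix(); ax=pinM(RY,55)@[-1,0,0]
print(o["ft_force"],o["moment"],"draw 85:",R0.T@ax*85)
go(o["ee_pos"]+85*ax,frame(RY,30))
E
```

```text
[-0.44  0.09 -0.09] [ 0.15 -0.21 -0.04] draw 85: [ 77.2   -0.02 -35.58]
t 5.5 q [-0.22  0.72  1.61 -0.21  1.31 -1.87] tcp [ 502.04 -162.92   80.75] w 55.78736222018835
delta [77.2, -0.0, -35.6] [-0.002, -0.004, 0.001] rows 2.0
```

Emit:
servo_tool(
  deltas=[
    [[5.5,0,-2.5],[0,0,0]],
    [[11,0,-5],[0,0,0]],
    [[16.5,0,-7.5],[0,0,0]],
    [[22,0,-10],[0,0,0]],
    [[27,0,-12.5],[0,0,0]],
  ],
)

```text
t: 5.92
ee_pos: [484.8, -166.3, 105.9]
orientation: [0.245, -2.604, 0.069]
ft_force: [-0.1, -0.1, -1.4]
width: 56.0
grasp_force: 30.0
```

Emit:
servo_tool(
  deltas=[
    [[10,0,-4.6],[0,0,0]],
    [[20,0,-9.2],[0,0,0]],
    [[30,0,-13.8],[0,0,0]],
    [[40,0,-18.4],[0,0,0]],
    [[50,0,-23],[0,0,0]],
  ],
)

```text
t: 6.33
ee_pos: [453.4, -172.2, 151.4]
orientation: [0.245, -2.604, 0.069]
ft_force: [-0.4, 0.1, -0.4]
width: 56.1
grasp_force: 30.0
```

```bash
python3 - <<'E'
from h import *
print(ctrl.get_obs()["ft_force"])
p=get_image("wrist"); cv2.imwrite("pics/w5.png",p["frame"])
go(np.array([400,-60,280.]),frame(-13.7,0))
E
```

```text
[-0.39  0.12 -0.42]
t 6.3833 q [-0.25  0.56  1.7  -0.22  1.37 -1.91] tcp [ 453.04 -172.48  152.82] w 55.5589805321698
delta [91.0, 120.1, -94.5] [-0.115, -0.519, 0.417] rows 5.4
```

View pics/w5.png

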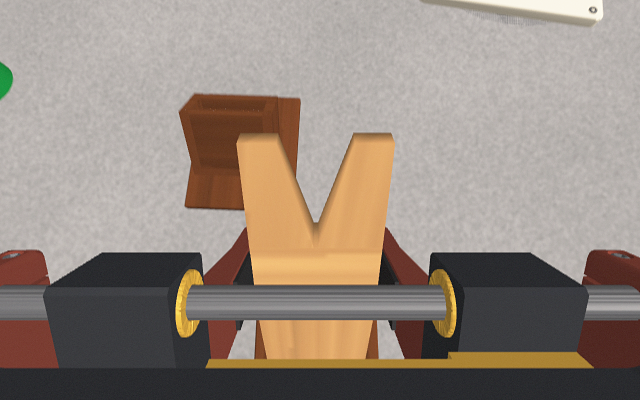

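Wrist view: the pin is held square between the pads, with the notch apex at (316,235), and it is clear of the rack. Next I lift it.

```bash
python3 - <<'E'
from h import *
o=ctrl.get_obs(); go(o["ee_pos"]+[0,0,110],R.from_rotvec(o["orientation"]).as_matrix())
E
```

```text
t 6.3833 q [-0.25  0.56  1.7  -0.22  1.37 -1.91] tcp [ 453.04 -172.48  152.82] w 55.5589805321698
delta [55.4, -0.2, -95.0] [0.0, 0.0, 0.0] rows 2.6
```

Emit:
servo_tool(
  deltas=[
    [[14,0,-24],[0,0,0]],
    [[28,0,-48],[0,0,0]],
    [[42,0,-71],[0,0,0]],
    [[55,0,-95],[0,0,0]],
    [[55,0,-95],[0,0,0]],
  ],
)

```text
t: 6.8
ee_pos: [456.6, -172.5, 264.8]
orientation: [0.245, -2.611, 0.073]
ft_force: [1.0, -1.0, -0.1]
width: 55.7
grasp_force: 30.0
```

```bash
python3 - <<'E'
from h import *
M=frame(HY,-25); g=SEAT+pinM(HY,0)@[-12,0,9.5]+[0,0,120]; print(gp(g,M))
o=ctrl.get_obs(); R0=R.from_rotvec(o["orientation"]); t=(R0.inv()*R.from_matrix(M)).as_rotvec(); d=R0.inv().apply(gp(g,M)-o["ee_pos"])
go(gp(g,M),M); print("half",d/2,t/2)
E
```

```text
[539.52 141.87 142.55]
t 6.8 q [-0.25  0.42  1.63 -0.22  1.57 -1.95] tcp [ 456.63 -172.46  264.81] w 55.67100658203853
delta [-181.8, 293.9, 34.9] [-0.024, -0.941, 0.443] rows 8.3
half [-90.89 146.93  17.43] [-0.01 -0.47  0.22]
```

Emit:
servo_tool(
  deltas=[
    [[-18,29,3],[0,-0.094,0.044]],
    [[-36,58,6],[0,-0.188,0.088]],
    [[-54,87,9],[0,-0.282,0.132]],
    [[-72,116,12],[0,-0.376,0.176]],
    [[-90,145,15],[0,-0.47,0.22]],
  ],
)

```text
t: 7.22
ee_pos: [496.3, -15.1, 201.0]
orientation: [-0.039, -3.095, 0.096]
ft_force: [0.7, 0.3, -1.9]
width: 55.9
grasp_force: 30.0
```

```bash
python3 - <<'E'
from h import *
M=frame(HY,-25); g=SEAT+pinM(HY,0)@[-12,0,9.5]+[0,0,120]
go(gp(g,M),M)
E
```

```text
t 7.2167 q [-0.02  0.29  1.9  -0.07  1.   -1.52] tcp [496.35 -15.13 200.99] w 55.91662833441705
delta [-41.5, 161.3, 46.6] [-0.02, -0.472, 0.225] rows 4.2
```

Emit:
servo_tool(
  deltas=[
    [[-8,32,9],[0,-0.094,0.045]],
    [[-16,64,18],[0,-0.188,0.09]],
    [[-25,97,28],[-0.01,-0.282,0.135]],
    [[-33,129,37],[-0.01,-0.376,0.18]],
    [[-41,161,46],[-0.02,-0.47,0.225]],
  ],
)

```text
t: 7.63
ee_pos: [531.6, 114.4, 150.6]
orientation: [0.287, 2.769, -0.098]
ft_force: [0.1, -0.9, -0.6]
width: 55.7
grasp_force: 30.0
```

Emit:
servo_tool(
  deltas=[
    [[0,0,0],[0,0,0]],
    [[0,0,0],[0,0,0]],
    [[0,0,0],[0,0,0]],
  ],
)

```text
t: 7.88
ee_pos: [532.9, 112.2, 151.8]
orientation: [0.285, 2.772, -0.101]
ft_force: [-0.7, 0.3, -1.2]
width: 56.1
grasp_force: 30.0
```

```bash
cat >> h.py <<'E'
def pinpose(p,near,off):  # fit pin's sloping face in wrist cloud; prints deviation of nominal pin pose (off: pin origin, M: 3x3)
    M=near; r=finder.silhouettes("pin",p)[0]; w,u,v=cloud(p,cv2.erode(r["mask"].astype(np.uint8),np.ones((3,3))).astype(bool))
    pr=(w-off)@M; k=(pr[:,0]>-85)&(pr[:,0]<2)&(abs(pr[:,2]-15)<20)&(abs(pr[:,1])<40); pr=pr[k]
    A=np.c_[pr[:,:2],np.ones(len(pr))]; s,_,_,_=np.linalg.lstsq(A,pr[:,2],rcond=None)
    print("score",r["score"],"n",len(pr),"slope dx (nominal .175)",s[0],"dy",s[1],"z@x=-40",s[2]-40*s[0],"(nominal 14.1) xmin",np.percentile(pr[:,0],[.5,2]))
    for x0 in(-60,-40,-20): 
        j=abs(pr[:,0]-x0)<5
        if j.any(): print(x0,j.sum(),"y",np.percentile(pr[j,1],[1,99]))
E
python3 - <<'E'
from h import *
p=get_image("wrist"); cv2.imwrite("pics/w6.png",p["frame"]); np.savez("w6.npz",**{k:p[k] for k in("frame","depth","K","pose")})
M=frame(HY,-25); g=SEAT+pinM(HY,0)@[-12,0,9.5]+[0,0,120]
go(gp(g,M),M); o=ctrl.get_obs(); print(o["ft_force"],o["moment"])
# nominal pin pose from TCP
Rt=R.from_rotvec(o["orientation"]).as_matrix()
pM=Rt@frame(0,-25).T; off=o["ee_pos"]-Rt[:,2]*ctrl.grip_point_offset-pM@[-12,0,9.5]
print("nominal origin",off); pinpose(p,pM,off)
w,u,v=cloud(p); h=(w-SEAT)@pinM(HY,0); k=(h[:,2]<25)&(h[:,2]>-35)&(abs(h[:,0])<95)&(abs(h[:,1])<90)
print("holder pts",k.sum())
E
```

```text
t 7.9333 q [ 0.3   0.32  2.07 -0.43  0.49 -0.71] tcp [533.35 111.85 152.14] w 55.503914746395736
delta [3.3, 30.9, 7.9] [-0.021, -0.076, 0.038] rows 0.8
[-0.09  0.53 -2.21] [0.05 0.29 0.02]
nominal origin [537.95 111.11 159.25]
score 0.81 n 17033 slope dx (nominal .175) 0.1922987869787601 dy 0.003037980367594173 z@x=-40 14.58130726655903 (nominal 14.1) xmin [-75.09 -74.78]
-60 2589 y [-27.17  27.02]
-40 2725 y [-27.11  26.84]
-20 2279 y [-27.05  26.67]
holder pts 33283
```

View pics/w6.png

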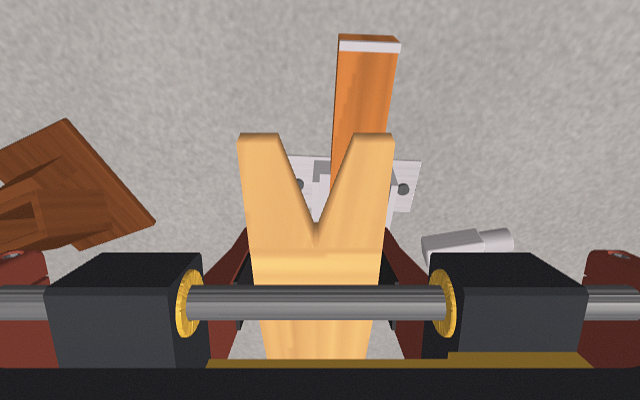

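Wrist view: the pin is held level, and the holder's lip and plank at (370,45)-(350,160) are still to the right (+y) because the move stopped short. I'll correct and come down to 50 mm above the seat.

```bash
cat >> h.py <<'E'
GP=np.array([-12,0,8.5]); A=-24
def place(h,dx=0,dy=0):
    M=frame(HY,A); g=SEAT+pinM(HY,0)@(GP+[dx,dy,h]); go(gp(g,M),M)
def held():
    o=ctrl.get_obs(); Rt=R.from_rotvec(o["orientation"]).as_matrix()
    pM=Rt@frame(0,A).T; off=o["ee_pos"]-Rt[:,2]*ctrl.grip_point_offset-pM@GP
    H=pinM(HY,0); print("pin in holder",(off-SEAT)@H,"rot deg",np.degrees(R.from_matrix(H.T@pM).as_rotvec()),"F",o["ft_force"]); return pM,off
E
python3 - <<'E'
from h import *
held(); place(50)
E
```

```text
pin in holder [  2.16 -30.36 130.59] rot deg [-1.96  3.32  1.42] F [-0.4  -0.26 -1.11]
t 7.9833 q [ 0.3   0.32  2.07 -0.44  0.49 -0.71] tcp [533.57 111.65 152.28] w 55.905705109593555
delta [29.0, 33.5, 74.3] [-0.021, -0.058, 0.037] rows 2.1
```

Emit:
servo_tool(
  deltas=[
    [[8,11,19],[-0.006,-0.015,0.01]],
    [[15,22,38],[-0.011,-0.03,0.02]],
    [[22,28,56],[-0.016,-0.045,0.03]],
    [[29,33.5,74],[-0.021,-0.058,0.037]],
    [[29,33.5,74],[-0.021,-0.058,0.037]],
  ],
)

```text
t: 8.4
ee_pos: [537.3, 141.7, 68.5]
orientation: [0.326, 2.709, -0.072]
ft_force: [-1.1, -0.9, -0.8]
width: 55.8
grasp_force: 30.0
```

Emit:
servo_tool(
  deltas=[
    [[0,0,0],[0,0,0]],
    [[0,0,0],[0,0,0]],
    [[0,0,0],[0,0,0]],
    [[0,0,0],[0,0,0]],
  ],
)

```text
t: 8.73
ee_pos: [539.7, 142.8, 72.8]
orientation: [0.326, 2.703, -0.068]
ft_force: [-0.4, -0.1, -1.5]
width: 55.6
grasp_force: 30.0
```

```bash
python3 - <<'E'
from h import *
p=get_image("wrist"); cv2.imwrite("pics/w7.png",p["frame"]); np.savez("w7.npz",**{k:p[k] for k in("frame","depth","K","pose")})
pM,off=held(); pinpose(p,pM,off); place(30); print(ctrl.get_obs()["qvel"])
E
```

```text
pin in holder [ 0.01  0.93 51.24] rot deg [ 0.07 -0.11 -0.01] F [-1.2  -0.27 -1.09]
score 0.56 n 17344 slope dx (nominal .175) 0.17870992762983695 dy 0.0042849771032038575 z@x=-40 14.32216010696359 (nominal 14.1) xmin [-74.49 -74.19]
-60 2605 y [-27.48  26.94]
-40 2735 y [-27.28  26.98]
-20 2300 y [-27.26  26.64]
t 8.8333 q [ 0.37  0.49  2.11 -0.89  0.3  -0.14] tcp [539.33 142.87  72.45] w 55.73198782257044
delta [8.5, -0.9, 19.2] [0.001, 0.002, -0.001] rows 0.5
[ 0.01  0.01  0.   -0.01 -0.    0.01]
```

View pics/w7.png

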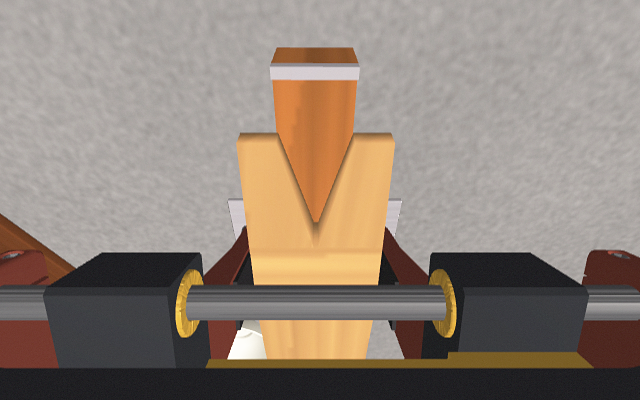

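Wrist view: the pin is centred over the plank, with the lip at (315,72) beyond the notch. The wrist joints (q4 -0.89, q5 0.30) are close to their limits, so I'll check the reach at seat height before going lower.

```bash
cat > fk.py <<'E'
from h import *
from scipy.optimize import least_squares
Q=np.array([[1.209,.423,1.63,0,1.089,-.019],[.29,.16,1.81,0,1.18,-1.03],[-.38,.105,1.85,0,1.185,-2.145],[-.22,.71,1.61,-.21,1.31,-1.87],[-.25,.56,1.7,-.22,1.37,-1.91],[-.25,.42,1.63,-.22,1.57,-1.95],[.3,.32,2.07,-.43,.49,-.71],[.37,.49,2.11,-.89,.3,-.14]])
P=np.array([[210.05,588.63,222.7],[482.1,155.6,301.4],[449.3,-166,308.4],[503.1,-163.6,81.5],[453,-172.5,152.8],[456.6,-172.5,264.8],[533.4,111.8,152.2],[539.3,142.9,72.4]])
def rot(q): return Rz(q[0])*Ry(q[1]+q[2])*Rz(q[3])*Ry(q[4])*Rz(q[5]+np.pi/2)
def fk(q,L):
    r0,z0,l1,l2,e,l6=L; s=q[1]; f=q[1]+q[2]
    r=r0+l1*np.sin(s)+l2*np.sin(f)+e*np.cos(f); z=z0+l1*np.cos(s)+l2*np.cos(f)-e*np.sin(f)
    return Rz(q[0]).apply([r,0,z])+rot(q).as_matrix()[:,2]*l6
s=least_squares(lambda L:np.r_[np.ravel([fk(q,L)-p for q,p in zip(Q,P)]),.02*(L-[0,400,450,450,0,250])],[0,400,450,450,0,250]); L=s.x
def ik(p,M,q0):
    f=lambda q:np.r_[fk(q,L)-p,200*(rot(q).inv()*R.from_matrix(M)).as_rotvec()]
    r=least_squares(f,q0); return r.x,np.abs(r.fun).max()
if __name__=="__main__":
    print("L",L,"res",np.abs(s.fun[:24]).max())
    qn=ctrl.get_obs()["qpos"]
    for A_ in(-24,-20,-18,-16,-14,-10):
        for h in(50,25,0):
            M=frame(HY,A_); g=SEAT+pinM(HY,0)@(GP+[0,0,h]); q,e=ik(gp(g,M),M,[.35,.5,2.15,-.5,.3,-.5]); print(A_,h,q,round(e,2))
E
python3 fk.py
```

```text
L [ 12.64 296.7  527.47 467.54  55.06 287.63] res 12.487546598019776
-24 50 [ 0.38  0.49  2.1  -0.88  0.31 -0.13] 0.0
-24 25 [ 0.38  0.55  2.11 -1.04  0.28  0.03] 0.0
-24 0 [ 0.38  0.6   2.11 -1.23  0.25  0.22] 0.0
-20 50 [ 0.36  0.49  2.07 -0.6   0.35 -0.43] 0.0
-20 25 [ 0.36  0.54  2.07 -0.7   0.3  -0.32] 0.0
-20 0 [ 0.36  0.6   2.07 -0.83  0.26 -0.19] 0.0
-18 50 [ 0.35  0.49  2.05 -0.49  0.37 -0.55] 0.0
-18 25 [ 0.35  0.54  2.06 -0.56  0.33 -0.47] 0.0
-18 0 [ 0.35  0.6   2.06 -0.66  0.28 -0.36] 0.0
-16 50 [ 0.34  0.49  2.03 -0.39  0.41 -0.65] 0.0
-16 25 [ 0.34  0.55  2.04 -0.45  0.35 -0.59] 0.0
-16 0 [ 0.34  0.6   2.04 -0.52  0.31 -0.51] 0.0
-14 50 [ 0.33  0.5   2.02 -0.31  0.44 -0.74] 0.0
-14 25 [ 0.33  0.55  2.02 -0.35  0.39 -0.69] 0.0
-14 0 [ 0.33  0.6   2.02 -0.4   0.34 -0.64] 0.0
-10 50 [ 0.31  0.51  1.98 -0.19  0.51 -0.87] 0.0
-10 25 [ 0.31  0.56  1.98 -0.2   0.46 -0.85] 0.0
-10 0 [ 0.31  0.61  1.99 -0.23  0.41 -0.82] 0.0
```

```bash
python3 - <<'E'
from h import *
p=dict(np.load("w7.npz")); hsv=cv2.cvtColor(p["frame"],cv2.COLOR_BGR2HSV).astype(int)
m=np.zeros(hsv.shape[:2],bool); m[55:90,260:372]=1
m&=(hsv[...,1]<40)&(hsv[...,2]>195); v,u=np.nonzero(m); print(u.min(),u.max(),v.min(),v.max(),m.sum())
w=onplane(p,u.astype(float),v.astype(float),36); h=(w-SEAT)@pinM(HY,0); print("lip x,y",np.percentile(h,[1,5,50,95,99],axis=0)[:,:2])
m=np.zeros(hsv.shape[:2],bool); m[82:128,260:372]=1; m&=(hsv[...,1]>100)
v,u=np.nonzero(m); w=onplane(p,u.astype(float),v.astype(float),30); h=(w-SEAT)@pinM(HY,0); 
for a in range(-76,-50,6):
    k=abs(h[:,0]-a)<3
    if k.any(): print(a,h[k,1].min(),h[k,1].max())
A2=-23; M=frame(HY,A2)
for hh in(12,2): g=SEAT+pinM(HY,0)@(GP+[0,0,hh]); go(gp(g,M),M)
E
```

```text
270 359 67 79 1139
lip x,y [[-84.03 -20.31]
 [-84.02 -18.54]
 [-81.31   0.52]
 [-78.53  19.  ]
 [-78.52  20.66]]
-76 -20.454154647955473 20.98555041595176
-70 -20.74000126411445 21.100545776080033
-64 -20.815573870395102 21.02065589576568
-58 -20.764094181200026 21.057725317744737
-52 -20.621864647764973 21.05538007701179
t 8.8333 q [ 0.37  0.49  2.11 -0.89  0.3  -0.14] tcp [539.33 142.87  72.45] w 55.73198782257044
delta [16.2, -1.0, 35.7] [0.001, 0.019, -0.001] rows 0.9
t 8.8333 q [ 0.37  0.49  2.11 -0.89  0.3  -0.14] tcp [539.33 142.87  72.45] w 55.73198782257044
delta [20.2, -1.0, 44.8] [0.001, 0.019, -0.001] rows 1.2
```

Emit:
servo_tool(
  deltas=[
    [[4,-0.2,9],[0,0.005,0]],
    [[8,-0.4,18],[0,0.01,0]],
    [[12,-0.6,27],[0,0.015,0]],
    [[16,-0.8,35.5],[0,0.018,0]],
    [[16,-0.8,35.5],[0,0.018,0]],
  ],
)

```text
t: 9.25
ee_pos: [537.9, 141.9, 31.5]
orientation: [0.327, 2.724, -0.067]
ft_force: [-0.1, 0.3, -1.6]
width: 55.7
grasp_force: 30.0
```

Emit:
servo_tool(
  deltas=[
    [[0,0,0],[0,0,0]],
    [[0,0,0],[0,0,0]],
    [[0,0,0],[0,0,0]],
  ],
)

```text
t: 9.5
ee_pos: [538.7, 142.4, 33.1]
orientation: [0.327, 2.722, -0.066]
ft_force: [-0.1, -1.0, -1.8]
width: 55.8
grasp_force: 30.0
```

```bash
python3 - <<'E'
from h import *
p=get_image("wrist"); np.savez("w8.npz",**{k:p[k] for k in("frame","depth","K","pose")})
pM,off=held(); pinpose(p,pM,off)
M=frame(HY,-23); g=SEAT+pinM(HY,0)@(GP+[0,0,2]); go(gp(g,M),M)
E
```

```text
pin in holder [-0.52  0.28 11.61] rot deg [0.04 0.96 0.02] F [-0.31 -0.31 -1.7 ]
score 0.87 n 17162 slope dx (nominal .175) 0.1766293199392194 dy 0.0032763240236910462 z@x=-40 14.2607896500531 (nominal 14.1) xmin [-74.63 -74.32]
-60 2593 y [-27.54  26.78]
-40 2736 y [-27.19  26.74]
-20 2282 y [-27.38  26.35]
t 9.6 q [ 0.36  0.57  2.1  -1.05  0.26  0.03] tcp [538.63 142.37  33.05] w 55.54658252041855
delta [3.5, -0.3, 9.1] [0.001, 0.001, -0.0] rows 0.2
```

Emit:
servo_tool(
  deltas=[
    [[0.8,0,1.9],[0,0,0]],
    [[1.6,0,3.7],[0,0,0]],
    [[2.4,0,5.6],[0,0,0]],
    [[3.1,0,7.4],[0,0,0]],
    [[3.1,0,7.4],[0,0,0]],
  ],
)

```text
t: 10.02
ee_pos: [538.1, 142.1, 23.8]
orientation: [0.327, 2.724, -0.067]
ft_force: [0.1, -0.1, -2.2]
width: 55.6
grasp_force: 30.0
```

Emit:
servo_tool(
  deltas=[
    [[0.2,0,0.5],[0,0,0]],
    [[0.4,0,1],[0,0,0]],
    [[0.6,0,1.4],[0,0,0]],
    [[0.6,0,1.4],[0,0,0]],
    [[0.6,0,1.4],[0,0,0]],
  ],
)

```text
t: 10.43
ee_pos: [538.3, 142.2, 22.9]
orientation: [0.327, 2.723, -0.066]
ft_force: [-0.1, -0.1, 0.7]
width: 55.8
grasp_force: 30.0
```

```bash
python3 - <<'E'
from h import *
p=get_image("wrist"); pM,off=held(); pinpose(p,pM,off); o=ctrl.get_obs(); print(o["qpos"],o["moment"])
E
```

```text
pin in holder [-0.77  0.05  1.46] rot deg [0.01 1.01 0.01] F [-1.26  0.26  1.12]
score 0.9 n 17130 slope dx (nominal .175) 0.17897246979397716 dy 0.002876694607842012 z@x=-40 14.206250463205688 (nominal 14.1) xmin [-74.7  -74.36]
-60 2607 y [-27.54  26.93]
-40 2716 y [-27.52  26.56]
-20 2287 y [-26.63  26.74]
[ 0.36  0.59  2.1  -1.13  0.25  0.1 ] [-0.01  0.27 -0.03]
```

Emit:
servo_tool(
  deltas=[
    [[0.1,0,0.3],[0,-0.002,0]],
    [[0.2,0,0.6],[0,-0.004,0]],
    [[0.4,0,0.9],[0,-0.007,0]],
    [[0.5,0,1.2],[0,-0.01,0]],
    [[0.5,0,1.2],[0,-0.01,0]],
  ],
)

```text
t: 10.95
ee_pos: [538.5, 142.2, 21.7]
orientation: [0.325, 2.712, -0.068]
ft_force: [-2.3, -0.2, 2.9]
width: 55.8
grasp_force: 30.0
```

```bash
python3 - <<'E'
from h import *
p=get_image("wrist"); pM,off=held(); pinpose(p,pinM(HY,0),SEAT); o=ctrl.get_obs(); print(o["qpos"],o["moment"])
E
```

```text
pin in holder [-0.76  0.08  0.23] rot deg [-0.    0.42  0.02] F [-1.9  -0.16  2.87]
score 0.69 n 17224 slope dx (nominal .175) 0.17598367764598777 dy 0.00273758234895638 z@x=-40 14.71334739113463 (nominal 14.1) xmin [-75.31 -75.  ]
-60 2599 y [-27.42  26.91]
-40 2727 y [-27.39  26.82]
-20 2298 y [-26.96  26.71]
[ 0.36  0.6   2.11 -1.2   0.25  0.18] [-0.23 -0.18 -0.11]
```

Emit:
servo_tool(
  deltas=[
    [[0,0,0],[0,0,0]],
    [[0,0,0],[0,0,0]],
    [[0,0,0],[0,0,0]],
    [[0,0,0],[0,0,0]],
    [[0,0,0],[0,0,0]],
  ],
  grip=-0.6,
)

```text
t: 11.47
ee_pos: [538.3, 142.2, 21.4]
orientation: [0.326, 2.713, -0.068]
ft_force: [1.1, -0.2, 0.3]
width: 70.2
grasp_force: 0.0
```

```bash
python3 - <<'E'
from h import *
p=get_image("wrist"); pinpose(p,pinM(HY,0),SEAT); o=ctrl.get_obs(); print(o["width"],o["ft_force"],o["qpos"])
cv2.imwrite("pics/w9.png",p["frame"])
go(o["ee_pos"]-100*R.from_rotvec(o["orientation"]).as_matrix()[:,2],R.from_rotvec(o["orientation"]).as_matrix())
E
```

```text
score 0.77 n 17236 slope dx (nominal .175) 0.1897164251530926 dy 2.9216396040254722e-05 z@x=-40 13.210271796466191 (nominal 14.1) xmin [-75.38 -75.08]
-60 2563 y [-27.31  26.88]
-40 2717 y [-27.11  26.91]
-20 2298 y [-27.06  26.82]
70.078137041493 [-0.63 -0.03  0.11] [ 0.36  0.6   2.11 -1.2   0.25  0.18]
t 11.5667 q [ 0.36  0.6   2.11 -1.2   0.25  0.18] tcp [538.28 142.22  21.47] w 70.078137041493
delta [0.0, -0.0, -100.0] [0.0, 0.0, 0.0] rows 2.4
```

View pics/w9.png

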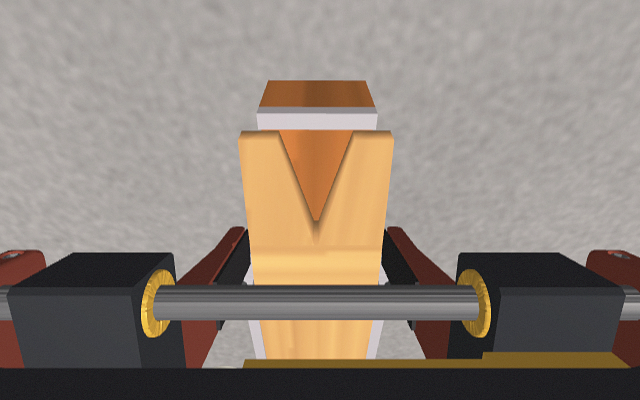

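Wrist view: the pin is released inside the lip, with the white lip band at (315,118) and the notched end at row 132, and it is centred with the housing walls either side at the bottom. Next I retreat along the tool axis.

Emit:
servo_tool(
  deltas=[
    [[0,0,-10],[0,0,0]],
    [[0,0,-25],[0,0,0]],
    [[0,0,-45],[0,0,0]],
    [[0,0,-70],[0,0,0]],
    [[0,0,-100],[0,0,0]],
  ],
)

```text
t: 11.98
ee_pos: [498.5, 151.5, 113.0]
orientation: [0.326, 2.715, -0.069]
ft_force: [0.6, -0.9, 0.8]
width: 70.2
grasp_force: 0.0
```

```bash
python3 - <<'E'
from h import *
o=ctrl.get_obs(); print(o["ee_pos"]); M=frame(HY,0); go(np.array([470,158,300.]),M)
E
```

```text
[498.49 151.5  113.04]
t 11.9833 q [ 0.42  0.37  2.16 -0.73  0.37 -0.27] tcp [498.49 151.5  113.04] w 70.19025175198213
delta [-47.5, -0.6, -183.2] [-0.001, 0.409, 0.0] rows 4.5
```

Emit:
servo_tool(
  deltas=[
    [[-9,0,-37],[0,0.08,0]],
    [[-19,0,-73],[0,0.16,0]],
    [[-28,0,-110],[0,0.25,0]],
    [[-38,0,-147],[0,0.33,0]],
    [[-47,0,-183],[0,0.41,0]],
  ],
)

```text
t: 12.4
ee_pos: [477.0, 155.5, 257.4]
orientation: [0.371, 3.112, 0.001]
ft_force: [1.4, -0.1, -1.7]
width: 70.0
grasp_force: 0.0
```

Emit:
servo_tool(
  deltas=[
    [[0,0,0],[0,0,0]],
    [[0,0,0],[0,0,0]],
    [[0,0,0],[0,0,0]],
    [[0,0,0],[0,0,0]],
  ],
)

```text
t: 12.73
ee_pos: [476.9, 154.2, 253.2]
orientation: [0.375, 3.108, -0.008]
ft_force: [0.5, 0.1, 0.1]
width: 70.4
grasp_force: 0.0
```

```bash
python3 - <<'E'
from h import *
p=get_image("wrist"); pinpose(p,pinM(HY,0),SEAT); f=p["frame"]
w,u,v=cloud(p,finder.silhouettes("pin",p)[0]["mask"]); h=(w-SEAT)@pinM(HY,0)
for x0 in range(-70,80,10):
    k=(abs(h[:,0]-x0)<5)&(abs(h[:,1])<26)&(h[:,2]>3)
    if k.sum()>5: print(x0,"z",np.median(h[k,2]).round(2),"expect",round(22-max(0,5-x0)*.175,2))
print("pin x ext",np.percentile(h[:,0],[1,99]))
w,u,v=cloud(p); h=(w-SEAT)@pinM(HY,0); k=(abs(abs(h[:,1])-90)<30)&(abs(h[:,0])<90)&(abs(h[:,2]+30)<15)
A=np.c_[h[k][:,:2],np.ones(k.sum())]; print("table tilt,z",np.linalg.lstsq(A,h[k,2],rcond=None)[0])
cv2.imwrite("pics/w10.png",np.hstack([cv2.resize(f[130:290,240:390],None,fx=3.7,fy=3.7,interpolation=cv2.INTER_CUBIC)]))
for q in("dish","wax_tube","hammer"): pass
t=get_image("top")
for q in("dish","wax_tube","hammer"):
    r=finder.silhouettes(q,t)[0]; print(q,np.array(r["rect"])*[640,400,640,400])
E
```

```text
score 0.71 n 2421 slope dx (nominal .175) 0.1748776174466492 dy -0.00041266478035595355 z@x=-40 13.66084874365254 (nominal 14.1) xmin [-73.51 -71.28]
-60 237 y [-26.59  25.87]
-40 312 y [-25.53  24.81]
-20 387 y [-26.82  26.09]
-70 z 8.46 expect 8.88
-60 z 10.3 expect 10.62
-50 z 11.88 expect 12.38
-40 z 13.64 expect 14.12
-30 z 15.48 expect 15.88
-20 z 17.16 expect 17.62
-10 z 18.88 expect 19.38
0 z 20.69 expect 21.12
10 z 21.53 expect 22.0
20 z 21.54 expect 22.0
30 z 21.61 expect 22.0
40 z 21.5 expect 22.0
50 z 21.58 expect 22.0
60 z 21.55 expect 22.0
70 z 21.55 expect 22.0
pin x ext [-73.38  65.63]
table tilt,z [  0.     0.   -30.32]
dish [286.4  136.48  38.59  34.8 ]
wax_tube [395.52 108.08  30.27  34.8 ]
hammer [193.66 112.36  44.48  85.12]
```

View pics/w10.png

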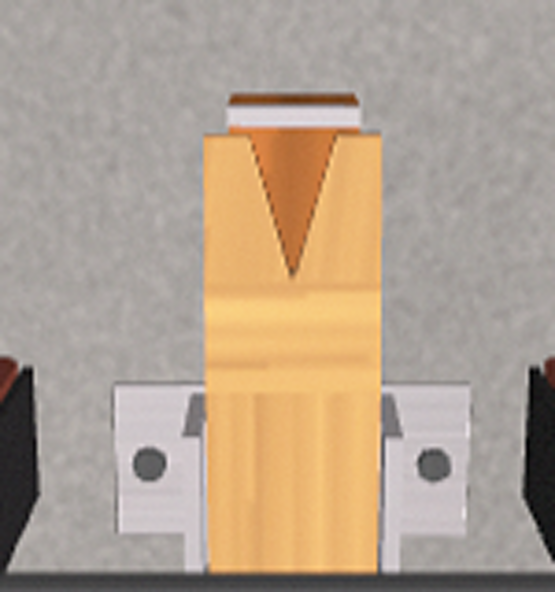

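The close crop shows the pin lying flat, with the measured height profile within 0.5 mm of flat along its length. It sits between the housing walls with its notched end just inside the lip, and the dish, wax tube and hammer have not moved.

```bash
python3 -c "
from h import *
print(close_job())"
```

```text
the job is handed in; nothing more can be done
None
```

The bench pin is out of its rack and lying flat in the holder, sloping side up, thick end in the housing and notched end at the lip; it is released, the dish, wax tube and hammer are undisturbed, and the job was handed in at about 13 s of the 40 s allowed.

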